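Put the fortune-teller's desk things back in their trays

TASK

Put the desk in order after a reading: stand the large stone seal upright in the wide bay of the seal box and the small one upright in its narrow bay, lay both half-moon blocks flat and side by side on the floor of the low rectangular tray, and stand the porcelain paste pot in the round saucer. Set each thing down without dropping it, let go of everything, and leave the teacup where it stands.

Things in the scene. Friction and masses are not known exactly. Their poses are not given: they have to be found in the camera images.
- large_seal: Loose large stone seal: grey-white upright square column 36 x 36 mm, 60 mm high, with a 13 mm low dome on top (73 mm in all), 200 g. Origin: centre of its underside; x and y square to its faces, z up.
- small_seal: Loose small stone seal: the same shape, 24 x 24 mm, 48 mm high plus a 13 mm dome (61 mm in all), 80 g. Origin: centre of its underside; x and y square to its faces, z up.
- moon_block_a: Loose crescent block of pale wood (one of two alike), lying flat, 87 mm long, 28 mm high, 70 g. Origin: underside, middle of the thick centre, 28 mm wide (own y +-14 mm). Own x runs horn to horn (+-43 mm); the bulging back faces +y, the horns curve to -y, out to y = -26 mm, with about 34 mm between them for a finger. Grasp it across the centre, closing along own y (30 mm wide there). z up.
- moon_block_b: Loose crescent block of pale wood (the other of the two), lying flat, 87 mm long, 28 mm high, 70 g. Origin: underside, middle of the thick centre, 28 mm wide (own y +-14 mm). Own x runs horn to horn (+-43 mm); the bulging back faces +y, the horns curve to -y, out to y = -26 mm, with about 34 mm between them for a finger. Grasp it across the centre, closing along own y (30 mm wide there). z up.
- paste_pot: Loose closed porcelain seal-paste pot: white, round, 50 mm diameter with straight sides up to 30 mm, domed lid (one piece with it) to 40 mm, a thin grey seam round its side; 120 g. Origin: centre of its underside, z up.
- seal_box: Fixed open wooden box with two bays of different width, 68 mm (own x) by 115 mm (own y), 25 mm high, grey felt floor 5 mm above the desk, walls 5 mm. Origin: centre of its underside. Wide bay 58 (x) x 58 (y) mm centred at own y = +23.5 mm; narrow bay 58 (x) x 42 (y) mm centred at own y = -31.5 mm.
- moon_tray: Fixed low open wooden tray without partitions, 120 mm (own x) by 160 mm (own y), 19 mm high, grey felt floor 5 mm above the desk, walls 5 mm (inside 110 x 150 mm). Origin: centre of its underside. The two blocks fit side by side with their length along own x, centred about own y = +-36 mm.
- round_saucer: Fixed round wooden saucer, 86 mm diameter, rim 12 mm high, floor 5 mm above the desk, inside about 70 mm wide at the floor. Origin: centre of its underside, z up.
- teacup: Loose blue ceramic teacup without a handle, open at the top, 68 mm across the rim, 55 mm high, standing among the things; not to be moved. Origin: centre of its underside.
- books: Fixed pile of three books, about 100 mm (own x) by 145 mm (own y), 45 mm high; an obstacle standing among the trays. Origin: centre of its underside.
There are look-alikes about, which are no part of the job. What is shaped like the moon_tray but blue is not meant.

How it is judged:
By the outcome, as a careful person would: the job done as asked, in the order asked, and still so for the second after the job is handed in, with the robot touching nothing.
It also fails if it takes over 128 s, if anything falls off the work surface, if the arm or the gripper's body presses on something with over 40 N, if the wrist force passes 120 N, or if a joint passes its speed limit or range.

ROBOT

A 6-joint arm with a two-finger parallel gripper is mounted at the origin on the work surface. World frame = base frame: x ahead of the robot, y to its left, z up, the work surface at z = 0. Lengths are in m, angles in rad, forces in N, time in s.
With the tool pointing down it reaches from about 0.325 to 0.9 m from the base axis. Payload 3.5 kg.
Tool frame: the origin (TCP) lies midway between the tips of the shut fingers; the grasp point (between the pads) lies 19 mm behind it; x points along the fingers, y is the direction in which the jaws open and shut, and the axes are right-handed (so a half turn about x gives the same grasp; the last joint's range is limited). The gripper opens to 85 mm and grips with 20 to 120 N. Pads are 22 mm wide; open, the fingers measure 114 mm over their backs; the gripper's body (76 mm by 85 mm) begins 54 mm behind the grasp point. The pads swing forward as they close: fully open they stand 13 mm farther back than shut.
Start: joints at [-1.243, 0.276, -0.026, 1.268, 0, 1.467], TCP at [0.261, -0.568, 0.231] pointing down, gripper open.
Joint ranges: [-3.12, 3.12], [-0.85, 1.88], [-1.08, 1.24], [-1.95, 2.15], [-1.57, 1.53], [-3.14, 3.14]. Speed limits (rad/s): [2.57, 2.57, 3.14, 3.14, 3.14, 3.14].

INTERFACE

Orientations are given as [roll, pitch, yaw] about the fixed x, y, z axes, in that order (R = Rz(yaw) Ry(pitch) Rx(roll)).
In Python, from station import arm, open_jaws, clamp, readout, eyes gives the robot as it stands. The module is installed in compiled form; this text tells all that it offers. Calls block until the motion is done:
- arm.goto(position, orientation): joint-space move of the TCP to a pose.
- arm.move_l(position, attitude=None, velocity=0.15): straight line of the TCP; attitude=None keeps the orientation; velocity is the mean speed in m/s.
- arm.goto_joints(angles): joint-space move.
- open_jaws() and clamp(grip_force=None): open the fingers fully, or close them until they stop; grip_force is the grip in N (None keeps the last).
- arm.sleep(seconds).
- arm.inverse_kinematics(position, orientation): joint angles nearest the present ones, or None.
- readout.sense(): the state.
- eyes.camera(name): name is "scene" or "top"; returns the picture (384x512x3 uint8, blue, green, red); there is no depth.
- eyes.get_calibration(name): a dict with "K" (3x3 intrinsics, pixels), "D" ([k1, k2, p1, p2, k3] as OpenCV has them; the pictures are not rectified), "R" (3x3) and "t" (3): a world point X has camera coordinates R X + t. Camera axes: x right, y down, z forward; pixel columns grow to the right and rows downward; lengths in m; the calibration is good to about 2 mm. A picture is of the moment at which its call begins. get_calibration takes no time and is no camera call.
A pose or a line that the arm cannot do raises arm.PlanningError and nothing moves.
- arm.sign_off(): hands the job in, once; it reports no verdict.
The state is a dict: "time_s": time; "joint_positions": joint angles; "joint_velocities": joint speeds; "tau": joint torques, N m; "tool_pos": TCP position; "ee_rot": TCP orientation; "force": force on the tool from outside, world axes, zero at the start; "moment": the same for the moment, N m; "opening": finger opening in m.
Only numpy, scipy, OpenCV 4.12 (cv2) and the standard library are available. Lean on these libraries where they do the work, as an engineer would, in place of code of your own. Each camera call takes 0.05 s, during which the arm holds its last target.

## Working session

There is one attempt and no reset: what is moved stays moved. The work goes in short steps, each a Python script; the robot and the scene stay as the last script left them, time stands still between calls to the robot, and variables do not carry over. Pictures are saved under pics/ and viewed, and the job is handed in when it is done.

```bash
mkdir -p pics; python3 - <<'E'
from station import arm, readout, eyes
import cv2, numpy as np
np.set_printoptions(precision=4,suppress=True)
for n in("scene","top"):
    im=eyes.camera(n); cv2.imwrite(f"pics/{n}0.png",im)
    cv2.imwrite(f"pics/{n}0b.png",cv2.resize(im,(800,600),interpolation=cv2.INTER_CUBIC))
    c=eyes.get_calibration(n); print(n,c, -np.array(c["R"]).T@np.array(c["t"]))
print(readout.sense())
E
```

```text
scene {'K': array([[452.6646,   0.    , 249.1243],
       [  0.    , 452.6646, 195.6514],
       [  0.    ,   0.    ,   1.    ]]), 'D': array([-0.0235,  0.    ,  0.    ,  0.    ,  0.    ]), 'R': array([[-0.1232,  0.9921, -0.0236],
       [ 0.5291,  0.0455, -0.8473],
       [-0.8396, -0.1169, -0.5305]]), 't': array([-0.0358, -0.2326,  1.7342])} [1.5747 0.2488 0.7221]
top {'K': array([[362.2875,   0.    , 251.2367],
       [  0.    , 362.2875, 199.0025],
       [  0.    ,   0.    ,   1.    ]]), 'D': array([0.0287, 0.    , 0.    , 0.    , 0.    ]), 'R': array([[-0.0066, -1.    , -0.0037],
       [-0.9981,  0.0068, -0.0607],
       [ 0.0607,  0.0033, -0.9982]]), 't': array([0.1093, 0.5008, 1.2568])} [0.4243 0.1017 1.2853]
{'time_s': 0.1, 'joint_positions': array([-1.2434,  0.2771, -0.0278,  1.268 ,  0.    ,  1.4674]), 'joint_velocities': array([ 0.0012, -0.003 ,  0.0029,  0.003 , -0.    , -0.0006]), 'tau': array([ -0.0003, -44.6708,  29.6128,   0.0085,  -0.0001,  -0.    ]), 'tool_pos': array([ 0.2608, -0.5672,  0.2302]), 'ee_rot': array([-1.6798,  1.5687,  1.8926]), 'force': array([-0.3308, -0.337 , -0.2945]), 'moment': array([-0.0168,  0.0303, -0.0367]), 'opening': 0.08531736685976621}
```

View pics/top0b.png

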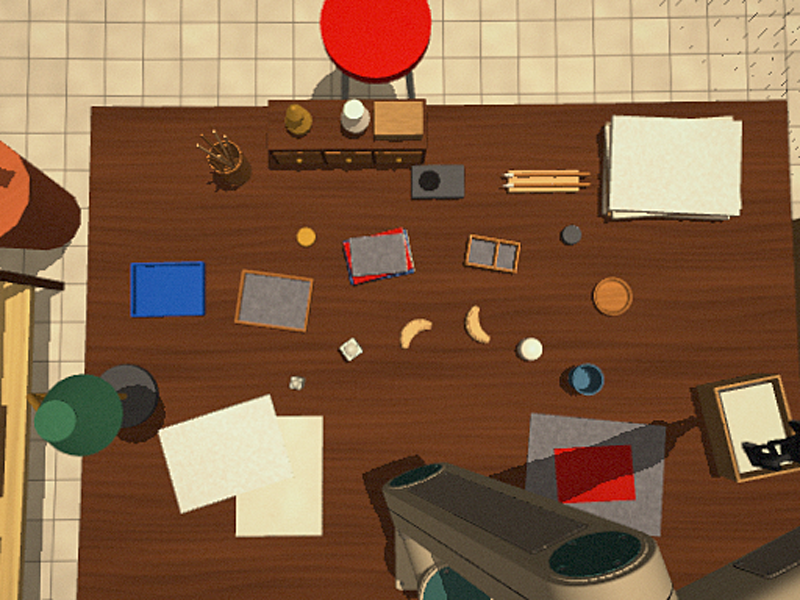

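View pics/scene0b.png

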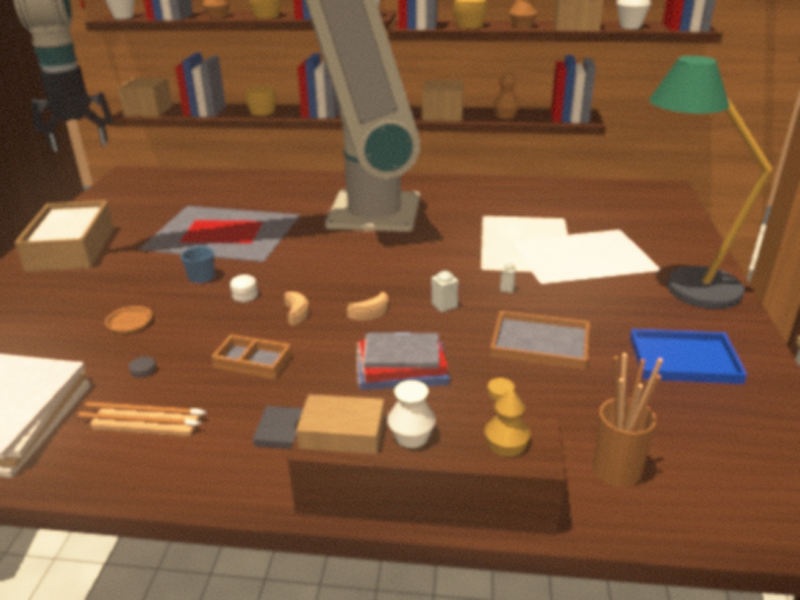

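```bash
python3 - <<'E'
import cv2
im=cv2.imread("pics/top0.png"); cv2.imwrite("pics/t_l.png",cv2.resize(im[140:260,140:280],None,fx=5,fy=5,interpolation=cv2.INTER_CUBIC)); cv2.imwrite("pics/t_r.png",cv2.resize(im[140:260,245:415],None,fx=4.5,fy=4.5,interpolation=cv2.INTER_CUBIC))
E
```

```text
(no output)
```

View pics/t_l.png

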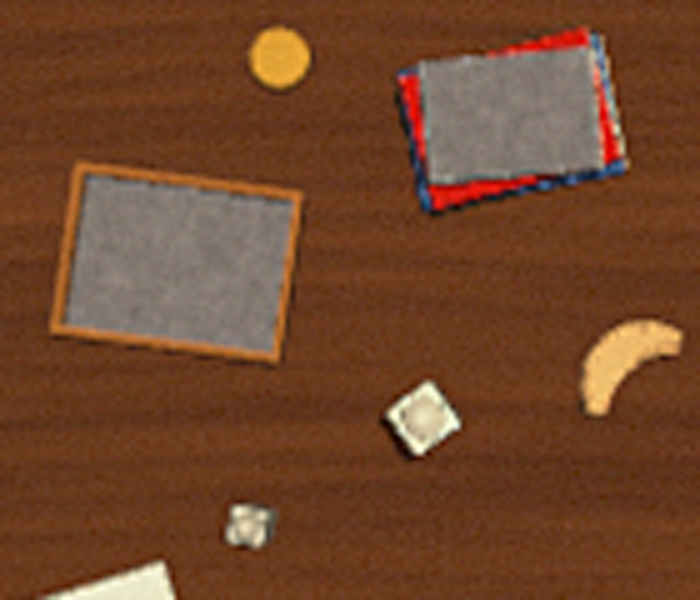

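View pics/t_r.png

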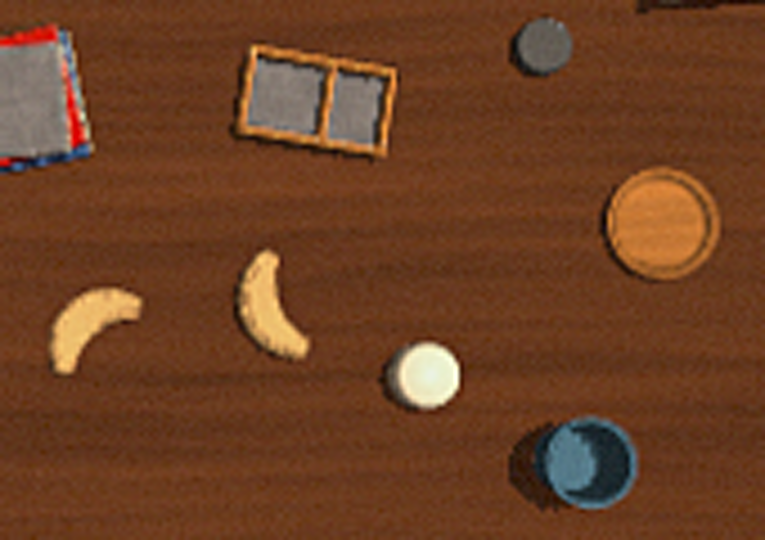

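```bash
cat > vis.py <<'E'
import cv2, numpy as np
from station import eyes
np.set_printoptions(precision=4,suppress=True)
def cast(n,px,z):
    c=eyes.get_calibration(n); K,D,R,t=[np.array(c[k],float) for k in("K","D","R","t")]
    px=np.asarray(px,float).reshape(-1,1,2)
    u=cv2.undistortPoints(px,K,D).reshape(-1,2)
    d=np.c_[u,np.ones(len(u))]@R; o=-R.T@t
    s=(z-o[2])/d[:,2]; return (o+d*s[:,None])[:,:2]
def blob(im,roi,f):
    """roi x0,y0,x1,y1 orig px; f(bgr float img)->mask; returns contour in px (sub)"""
    x0,y0,x1,y1=roi; S=6
    p=cv2.resize(im[y0:y1,x0:x1],None,fx=S,fy=S,interpolation=cv2.INTER_CUBIC)
    m=f(p.astype(float)).astype(np.uint8)*255
    m=cv2.morphologyEx(m,cv2.MORPH_OPEN,np.ones((5,5)))
    cs,_=cv2.findContours(m,cv2.RETR_EXTERNAL,cv2.CHAIN_APPROX_NONE)
    c=max(cs,key=cv2.contourArea).reshape(-1,2)
    return (c+0.5)/S-0.5+np.array([x0,y0])
def cen(poly):
    m=cv2.moments((poly*1000).astype(np.float32)); return np.array([m["m10"],m["m01"]])/m["m00"]
E
cat > meas.py <<'E'
from vis import *
def run(im,n="top"):
    bright=lambda t:(lambda p:p[...,0]>t)
    orange=lambda p:(p[...,2]>135)&(p[...,2]-p[...,0]>40)
    graybox=lambda p:(p.max(-1)>118)
    R={}
    def rep(name,roi,f,z):
        w=cast(n,blob(im,roi,f),z).astype(np.float32); r=cv2.minAreaRect(w*1000)
        print(name,"cen",cen(w),"rect c",np.array(r[0])/1000,"size",np.array(r[1]),"ang",r[2]); return w
    rep("large top",(212,210,240,238),bright(110),.06)
    rep("large mid",(212,210,240,238),bright(70),.03)
    rep("small mid",(180,236,200,254),bright(70),.03)
    rep("tray rim",(145,168,205,216),lambda p:p[...,2]>118,.019)
    rep("box rim",(293,146,338,180),lambda p:p[...,2]>118,.025)
    w=rep("saucer",(375,172,410,206),orange,.012);print(cv2.minEnclosingCircle(w*1000))
    w=rep("pot",(325,210,352,235),bright(110),.035);print(cv2.minEnclosingCircle(w*1000))
    rep("moonL",(252,198,280,226),orange,.020)
    rep("moonR",(294,192,318,224),orange,.020)
    rep("books",(215,140,270,185),lambda p:(p[...,0]>70)|(p[...,2]>150),.03)
    rep("cup",(360,228,392,256),lambda p:p[...,0]-p[...,2]>15,.05)
run(cv2.imread("pics/top0.png"))
E
python3 meas.py
```

```text
large top cen [417.7883 197.3482] rect c [0.4176 0.1975] size [38.6063 38.8018] ang 33.93086624145508
large mid cen [417.6964 199.7197] rect c [0.4175 0.1998] size [41.1626 41.3819] ang 34.503509521484375
small mid cen [344.6949 320.4133] rect c [0.3441 0.3203] size [29.6906 29.0092] ang 76.82902526855469
tray rim cen [528.8261 373.7219] rect c [0.5287 0.3738] size [165.6125 125.5598] ang 81.9608154296875
box rim cen [ 630.3018 -119.1354] rect c [ 0.6302 -0.1196] size [119.9341  73.1814] ang 79.35963439941406
saucer cen [ 533.328  -387.8634] rect c [ 0.5333 -0.3878] size [86.0484 85.3883] ang 43.65660858154297
((533.2566528320312, -387.6435546875), 43.835357666015625)
pot cen [ 415.935  -197.6327] rect c [ 0.416  -0.1976] size [46.7819 47.9669] ang 89.6556396484375
((415.9825134277344, -197.53082275390625), 24.381643295288086)
moonL cen [458.29    60.6322] rect c [0.4582 0.0606] size [42.8859 86.2172] ang 39.073760986328125
moonR cen [467.9734 -79.354 ] rect c [ 0.4673 -0.079 ] size [88.2002 42.4578] ang 19.337783813476562
books cen [627.7196 135.2554] rect c [0.6263 0.1377] size [108.1756 148.2326] ang 10.279738426208496
cup cen [ 349.8995 -311.4552] rect c [ 0.3495 -0.31  ] size [73.8773 65.3975] ang 89.73221588134766
```

```bash
python3 - <<'E'
import cv2,numpy as np
im=cv2.imread("pics/scene0.png"); t=cv2.imread("pics/top0.png")
a=cv2.resize(im[165:205,270:335],(780,480),interpolation=cv2.INTER_CUBIC)
cv2.imwrite("pics/s_z.png",a)
b=cv2.resize(t[234:256,176:204],None,fx=24,fy=24,interpolation=cv2.INTER_CUBIC)
cv2.imwrite("pics/t_z.png",b)
E
```

```text
(no output)
```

View pics/s_z.png

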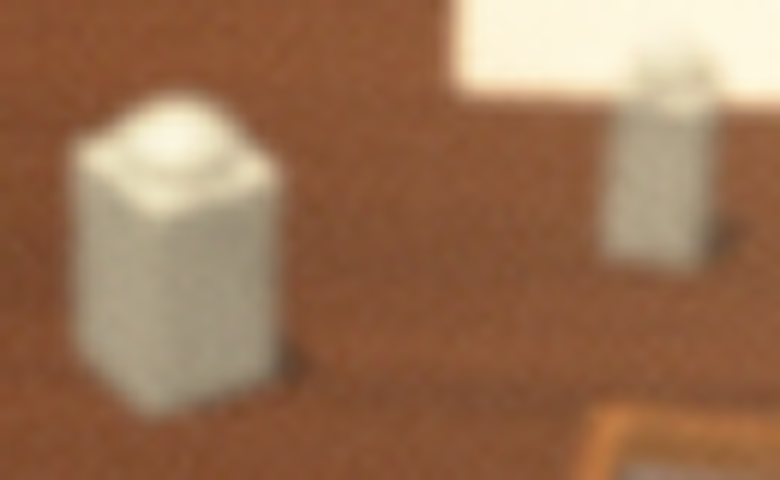

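View pics/t_z.png

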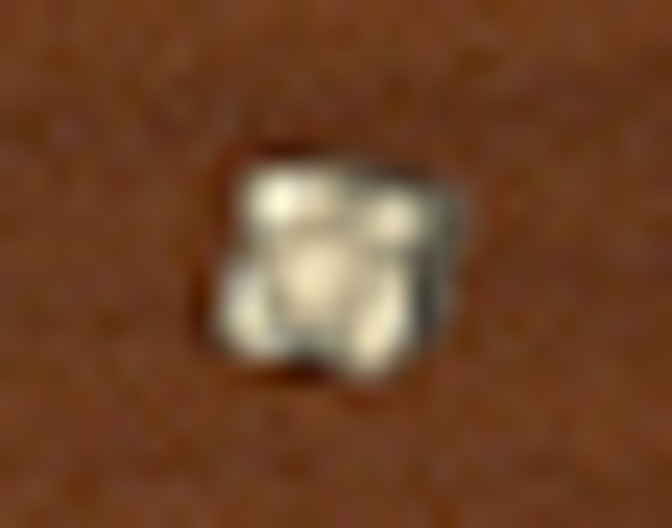

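```bash
python3 - <<'E'
from vis import *
print("small base corners",cast("scene",[[320-.5,186.2-.5],[328.1-.5,187.6-.5]],0))
print("small dome top",cast("top",[[176+318/24-.5,234+275/24-.5]],.061))
q=np.array([[250,172],[418,200],[378,368],[222,350]])/24-.5+[176,234]
w=cast("top",q,.048); print(w,w.mean(0))
print("large base",cast("scene",np.array([[78,352],[150,412],[275,370]])/12-.5+[270,165],0))
im=cv2.imread("pics/scene0.png")
orange=lambda p:(p[...,2]>150)&(p[...,2]-p[...,0]>40)&(p[...,1]>115)
for n,roi in (("moonL",(218,182,254,210)),("moonR",(178,180,203,212))):
    w=cast("scene",blob(im,roi,orange),.016); print(n,cen(w),cv2.minAreaRect(w.astype(np.float32)*1000))
w=cast("scene",blob(im,(142,170,170,197),lambda p:p[...,0]>110),.02); print("pot",cen(w))
w=cast("scene",blob(im,(62,190,105,217),lambda p:(p[...,2]-p[...,0]>60)&(p[...,2]>140)),.009); print("saucer",cen(w),cv2.minAreaRect(w.astype(np.float32)*1000))
from station import readout; print(readout.sense()["time_s"])
E
```

```text
small base corners [[0.3556 0.2999]
 [0.3619 0.3245]]
small dome top [[0.3456 0.3166]]
[[0.3593 0.3285]
 [0.3552 0.3048]
 [0.3316 0.3103]
 [0.3343 0.3323]] [0.3451 0.319 ]
large base [[0.4147 0.1694]
 [0.4412 0.1891]
 [0.419  0.219 ]]
moonL [461.0138  51.7248] ((460.2901916503906, 55.848411560058594), (62.735923767089844, 102.19020080566406), 41.33364486694336)
moonR [464.2962 -86.5977] ((469.6811218261719, -81.71406555175781), (116.61756134033203, 41.78943634033203), 19.470321655273438)
pot [ 416.214  -204.4705]
saucer [ 529.1019 -396.168 ] ((529.5224609375, -396.81378173828125), (94.68534851074219, 90.04061126708984), 4.899668216705322)
0.1
```

```bash
python3 - <<'E'
from vis import *
im=cv2.imread("pics/scene0.png")
for n,roi,z in (("tray",(310,196,382,235),.019),("box",(133,212,190,243),.025)):
    c=blob(im,roi,lambda p:(p[...,2]>130)&((p[...,2]-p[...,0]>55)&(p[...,1]>85)))
    w=cast("scene",c,z); print(n,cen(w),cv2.minAreaRect(w.astype(np.float32)*1000))
ims=[]
for roi in((310,196,382,235),(133,212,190,243),(62,190,105,217),(142,170,170,197)):
    x0,y0,x1,y1=roi; ims.append(cv2.resize(im[y0:y1,x0:x1],(390,290),interpolation=cv2.INTER_CUBIC))
cv2.imwrite("pics/s_g.png",np.vstack([np.hstack(ims[:2]),np.hstack(ims[2:])]))
E
```

```text
tray [526.3163 371.8072] ((519.3641357421875, 374.30352783203125), (181.4080352783203, 203.39845275878906), 83.4281997680664)
box [ 642.3917 -122.5358] ((644.04248046875, -121.81253051757812), (131.31358337402344, 105.42305755615234), 81.89561462402344)
```

View pics/s_g.png

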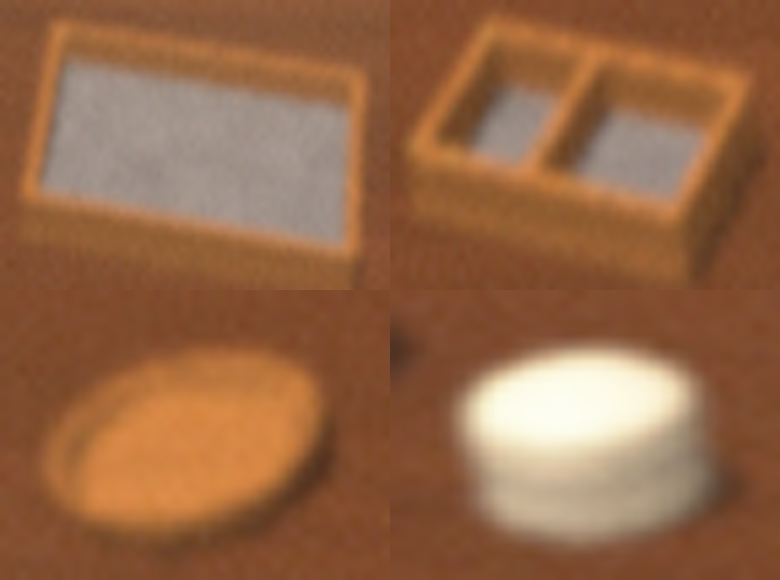

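```bash
python3 - <<'E'
from vis import *
t=np.array([[57,22],[368,70],[352,250],[28,193]])*[72/390,39/290]-.5+[310,196]
b=np.array([[100,18],[358,75],[295,215],[25,148]])*[57/390,31/290]-.5+[133,212]
for q,z in((t,.019),(b,.025)):
    w=cast("scene",q,z); print(w,w.mean(0),np.linalg.norm(np.diff(np.vstack([w,w[:1]]),axis=0),axis=1))
E
```

```text
[[0.4596 0.2995]
 [0.4797 0.459 ]
 [0.5964 0.4385]
 [0.5757 0.2844]] [0.5279 0.3703] [0.1608 0.1186 0.1554 0.1172]
[[ 0.5874 -0.1742]
 [ 0.6066 -0.0626]
 [ 0.6744 -0.0701]
 [ 0.6535 -0.1829]] [ 0.6304 -0.1225] [0.1133 0.0682 0.1148 0.0667]
```

```bash
cat > rob.py <<'E'
import numpy as np, cv2
from station import arm, open_jaws, clamp, readout, eyes
np.set_printoptions(precision=4,suppress=True)
H=0.19
def ori(phi): return [0,np.pi/2,np.radians(phi-90)]
def best(x,y,z,phi,step=180,deltas=None):
    c=[]
    for k in range(int(360/step)):
        p=phi+k*step; p=(p+180)%360-180
        q=arm.inverse_kinematics([x,y,z],ori(p))
        if q is not None: c.append((abs(q[5]),p,np.array(q)))
    c.sort(key=lambda a:a[0]); return c
def st(m):
    s=readout.sense(); print(m,"t",round(s["time_s"],2),"pos",s["tool_pos"],"F",s["force"],"open",round(s["opening"],4),flush=True); return s
def pick(x,y,phi,rel,force=50):
    arm.goto([x,y,H],ori(phi)); arm.move_l([x,y,rel],velocity=0.12)
    st("down"); clamp(force); st("clamped")
    arm.move_l([x,y,H],velocity=0.15); s=st("lifted")
def place(x,y,phi,z):
    arm.goto([x,y,H],ori(phi)); arm.move_l([x,y,z+.02],velocity=0.15)
    arm.move_l([x,y,z],velocity=0.03); arm.sleep(.2); st("set"); open_jaws(); st("open")
    arm.move_l([x,y,H],velocity=0.15)
def snap(tag):
    for n in("top","scene"):
        im=eyes.camera(n); cv2.imwrite(f"pics/{n}_{tag}.png",im)
E
python3 - <<'E'
from rob import *
for n,x,y,p,s in(("L",.4173,.196,34.5,90),("Lp",.6345,-.0979,-10.3,90),("s",.3455,.317,-13,90),("sp",.6247,-.152,-10.3,180),
 ("mA",.4629,.063,39,180),("mAp",.5337,.4106,82.3,180),("mB",.4653,-.0748,109.3,180),("mBp",.5237,.3363,82.3,180),("pot",.416,-.199,0,90),("potp",.532,-.39,0,90)):
    for zz in(.02,H): print(n,zz,[(round(p),q.round(2)) for _,p,q in best(x,y,zz,p,s)][:3])
E
```

```text
L 0.02 [(124, array([ 0.3 ,  0.21, -0.62,  0.74,  0.  , -0.3 ])), (34, array([ 0.3 ,  0.21, -0.62,  0.74,  0.  ,  1.27])), (-146, array([ 0.3 ,  0.21, -0.62,  0.74,  0.  , -1.87]))]
L 0.19 [(124, array([ 0.3 ,  0.01, -0.43,  1.13,  0.  , -0.3 ])), (34, array([ 0.3 ,  0.01, -0.43,  1.13,  0.  ,  1.27])), (-146, array([ 0.3 ,  0.01, -0.43,  1.13,  0.  , -1.87]))]
Lp 0.02 [(80, array([-0.25,  0.48, -0.22,  0.88,  0.  , -0.07])), (-10, array([-0.25,  0.48, -0.22,  0.88,  0.  ,  1.5 ])), (170, array([-0.25,  0.48, -0.22,  0.88,  0.  , -1.64]))]
Lp 0.19 [(80, array([-0.25,  0.33, -0.04,  1.2 ,  0.  , -0.07])), (-10, array([-0.25,  0.33, -0.04,  1.2 ,  0.  ,  1.5 ])), (170, array([-0.25,  0.33, -0.04,  1.2 ,  0.  , -1.64]))]
s 0.02 [(167, array([ 0.6 ,  0.22, -0.6 ,  0.74,  0.  , -0.74])), (77, array([ 0.6 ,  0.22, -0.6 ,  0.74,  0.  ,  0.83])), (-103, array([ 0.6 ,  0.22, -0.6 ,  0.74,  0.  , -2.31]))]
s 0.19 [(167, array([ 0.6 ,  0.03, -0.41,  1.13,  0.  , -0.74])), (77, array([ 0.6 ,  0.03, -0.41,  1.13,  0.  ,  0.83])), (-103, array([ 0.6 ,  0.03, -0.41,  1.13,  0.  , -2.31]))]
sp 0.02 
[... 1265 characters left out ...]
 0.21, -0.62,  0.74,  0.  , -0.59])), (0, array([-0.59,  0.21, -0.62,  0.74,  0.  ,  0.98])), (-180, array([-0.59,  0.21, -0.62,  0.74,  0.  , -2.16]))]
pot 0.19 [(90, array([-0.59,  0.01, -0.43,  1.13,  0.  , -0.59])), (0, array([-0.59,  0.01, -0.43,  1.13,  0.  ,  0.98])), (-180, array([-0.59,  0.01, -0.43,  1.13,  0.  , -2.16]))]
potp 0.02 [(90, array([-0.73,  0.51, -0.17,  0.89,  0.  , -0.73])), (0, array([-0.73,  0.51, -0.17,  0.89,  0.  ,  0.84])), (-180, array([-0.73,  0.51, -0.17,  0.89,  0.  , -2.3 ]))]
potp 0.19 [(90, array([-0.73,  0.36, -0.  ,  1.21,  0.  , -0.73])), (0, array([-0.73,  0.36, -0.  ,  1.21,  0.  ,  0.84])), (-180, array([-0.73,  0.36, -0.  ,  1.21,  0.  , -2.3 ]))]
```

```bash
python3 - <<'E'
from rob import *
arm.goto([.4173,.196,H],ori(34.5)); arm.move_l([.4173,.196,.085],velocity=.2); st("hover"); snap("h1")
im=cv2.imread("pics/scene_h1.png"); cv2.imwrite("pics/h1.png",cv2.resize(im[110:220,230:350],(800,600)[:2] if 0 else (600,550),interpolation=cv2.INTER_CUBIC))
E
```

```text
hover t 3.52 pos [0.418  0.196  0.0855] F [ 0.2815 -0.1005  0.1868] open 0.0854
```

View pics/h1.png

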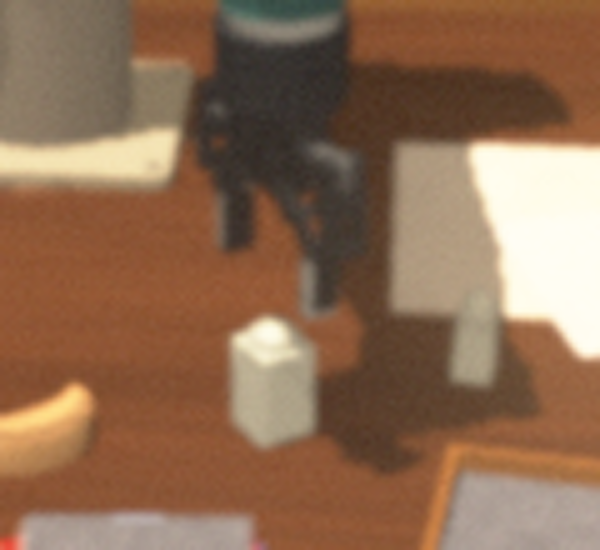

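```bash
python3 - <<'E'
from vis import *
print(cast("scene",np.array([[238,248],[318,312],[278,280]])/5-.5+[230,110],.0985))
E
```

```text
[[0.3774 0.1691]
 [0.4518 0.2196]
 [0.4156 0.195 ]]
```

The image shows the fingers straddling the seal. The midpoint of the tips casts to (0.416, 0.195) against a TCP at (0.418, 0.196), so the calibration is consistent.

```bash
python3 - <<'E'
from rob import *
pick(.4173,.196,34.5,.028,60)
arm.goto([.6345,-.0979,H],ori(-10.3)); snap("l1")
t=cv2.imread("pics/top_l1.png")[130:210,270:360]; s=cv2.imread("pics/scene_l1.png")[150:250,110:220]
cv2.imwrite("pics/l1.png",np.hstack([cv2.resize(t,(400,400)),cv2.resize(s,(400,400))]))
E
```

```text
down t 5.62 pos [0.418  0.1962 0.0286] F [-0.0576  0.3371  0.2922] open 0.0854
clamped t 6.14 pos [0.418  0.1962 0.0285] F [-0.0089  1.1714  3.7305] open 0.0352
lifted t 7.38 pos [0.4163 0.1957 0.1888] F [ 0.7829  0.7462 -2.91  ] open 0.0351
```

View pics/l1.png

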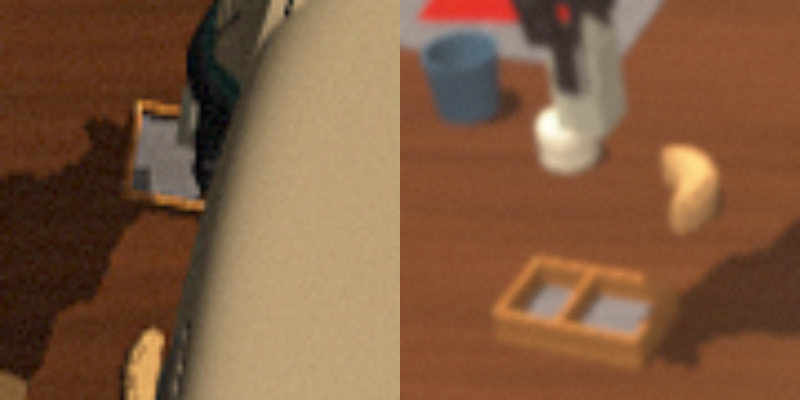

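The seal is held upright (opening 35 mm), with the box below it and to the left in the top view. I'll lower it now.

```bash
python3 - <<'E'
from rob import *
place(.6345,-.0979,-10.3,.0335)
arm.goto([.3455,.317,H],ori(-13)); snap("l2")
t=cv2.imread("pics/top_l2.png")[130:210,270:360]; s=cv2.imread("pics/scene_l2.png")[180:260,110:210]
cv2.imwrite("pics/l2.png",np.hstack([cv2.resize(t,(400,400),interpolation=2),cv2.resize(s,(400,400),interpolation=2)]))
E
```

```text
set t 11.17 pos [ 0.6341 -0.0978  0.0336] F [-2.6245  0.5459  1.6926] open 0.0353
open t 11.72 pos [ 0.6347 -0.098   0.0335] F [-0.2759 -0.5626 -0.5714] open 0.0854
```

View pics/l2.png

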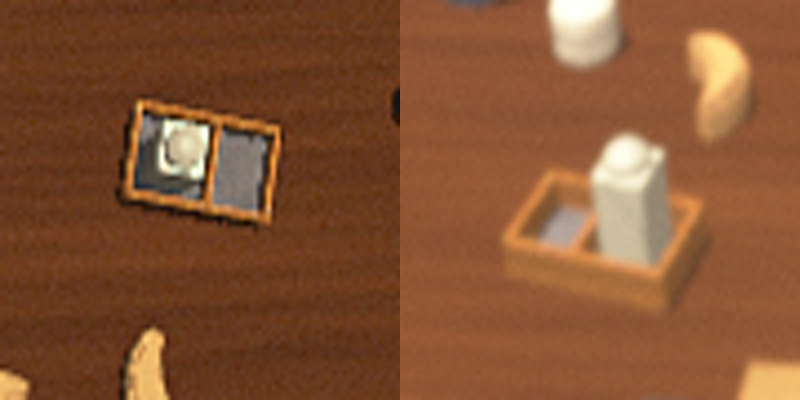

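The large seal is standing upright in the wide bay and the force went to zero on release. Next is the small seal.

```bash
python3 - <<'E'
from rob import *
pick(.3455,.317,-13,.022,50)
place(.6247,-.152,-10.3,.0275)
arm.goto([.4629,.063,H],ori(39)); snap("l3")
t=cv2.imread("pics/top_l3.png")[130:210,270:360]; s=cv2.imread("pics/scene_l3.png")[180:260,110:210]
cv2.imwrite("pics/l3.png",np.hstack([cv2.resize(t,(400,400),interpolation=2),cv2.resize(s,(400,400),interpolation=2)]))
E
```

```text
down t 16.64 pos [0.3461 0.3175 0.0227] F [-0.2735  0.4145  0.3375] open 0.0853
clamped t 17.23 pos [0.3458 0.3172 0.0223] F [0.0699 0.1    1.11  ] open 0.0233
lifted t 18.5 pos [0.3447 0.3165 0.1889] F [-0.0592 -0.37   -0.9222] open 0.0231
set t 22.58 pos [ 0.6248 -0.152   0.0274] F [-0.6456 -0.8097 -0.5971] open 0.0231
open t 23.21 pos [ 0.6247 -0.152   0.0275] F [0.495  0.565  1.2672] open 0.0858
```

View pics/l3.png

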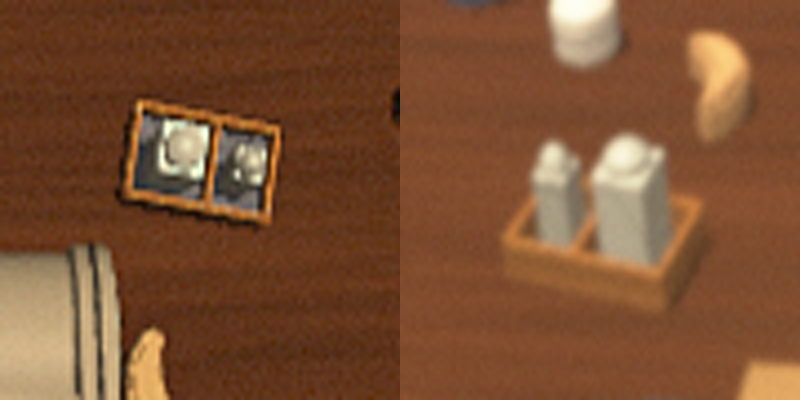

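Both seals are upright in their own bays. Next is moon block A.

```bash
python3 - <<'E'
from rob import *
pick(.4629,.063,39,.0135,50)
place(.5337,.4106,82.3,.019)
arm.goto([.4653,-.0748,H],ori(109.3)); snap("l4")
t=cv2.imread("pics/top_l4.png")[160:225,140:215]; s=cv2.imread("pics/scene_l4.png")[185:245,300:390]
cv2.imwrite("pics/l4.png",np.hstack([cv2.resize(t,(400,400),interpolation=2),cv2.resize(s,(400,400),interpolation=2)]))
E
```

```text
down t 27.46 pos [0.4637 0.063  0.0142] F [-0.0579 -0.3155  0.419 ] open 0.0854
clamped t 28.02 pos [0.4635 0.063  0.0139] F [0.1311 0.9141 2.0053] open 0.0267
lifted t 29.35 pos [0.462  0.063  0.1889] F [-0.8537  0.0376 -1.2905] open 0.0266
set t 32.86 pos [0.5336 0.4106 0.019 ] F [-0.8277  0.177   0.7262] open 0.0269
open t 33.46 pos [0.5337 0.4106 0.019 ] F [ 0.3442  0.6042 -0.7518] open 0.0854
```

View pics/l4.png

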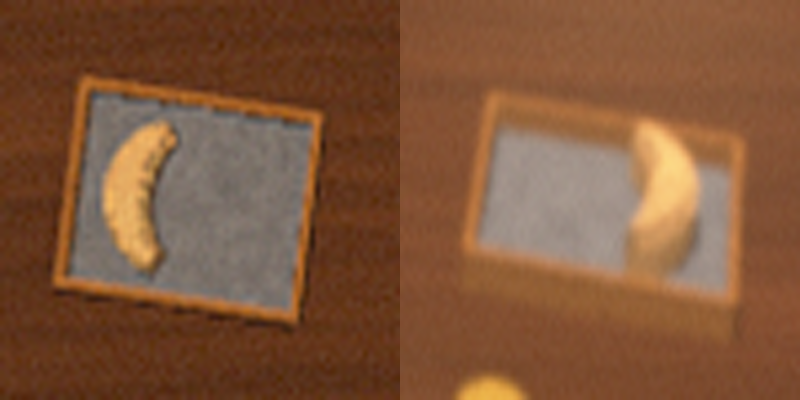

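Block A lies flat, with its horns towards the middle, parallel to the tray. Its inner face is about 27 mm from the tray centre, which leaves room for the finger. Next is block B.

```bash
python3 - <<'E'
from rob import *
pick(.4653,-.0748,109.3,.0135,50)
place(.5237,.3363,82.3,.019)
arm.goto([.416,-.199,H],ori(0)); snap("l5")
t=cv2.imread("pics/top_l5.png")[160:225,140:215]; s=cv2.imread("pics/scene_l5.png")[185:245,300:390]
cv2.imwrite("pics/l5.png",np.hstack([cv2.resize(t,(400,400),interpolation=2),cv2.resize(s,(400,400),interpolation=2)]))
E
```

```text
down t 38.5 pos [ 0.466  -0.075   0.0142] F [ 0.4319  0.5065 -0.2853] open 0.0852
clamped t 39.07 pos [ 0.4654 -0.0746  0.0139] F [-0.79    0.4706  6.0172] open 0.027
lifted t 40.39 pos [ 0.4645 -0.0745  0.1889] F [-0.6751 -0.0612 -0.3584] open 0.0266
set t 44.1 pos [0.5235 0.3363 0.019 ] F [-1.7926 -1.1643  2.4002] open 0.0268
open t 44.7 pos [0.5237 0.3363 0.019 ] F [-0.2798  0.3481 -1.2178] open 0.0853
```

View pics/l5.png

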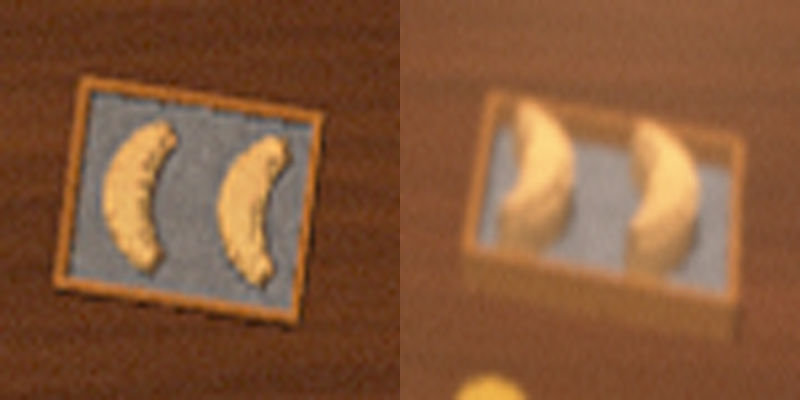

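Both blocks lie flat and side by side on the tray floor. Next is the pot, closing along y because y is the less certain coordinate.

```bash
python3 - <<'E'
from rob import *
pick(.416,-.2,90,.0135,50)
place(.5325,-.3905,90,.019)
arm.goto([.35,0.05,.25],ori(90)); snap("l6"); st("end")
t=cv2.imread("pics/top_l6.png")[165:260,325:420]; s=cv2.imread("pics/scene_l6.png")[150:250,50:210]
cv2.imwrite("pics/l6.png",np.hstack([cv2.resize(t,(350,350),interpolation=2),cv2.resize(s,(450,350),interpolation=2)]))
cv2.imwrite("pics/f6.png",cv2.resize(cv2.imread("pics/scene_l6.png"),(800,600),interpolation=2))
E
```

```text
down t 51.08 pos [ 0.4166 -0.2004  0.0141] F [0.1898 0.0082 0.3889] open 0.0859
clamped t 51.53 pos [ 0.4164 -0.2002  0.0144] F [-1.9164  1.056   5.7586] open 0.0477
lifted t 52.86 pos [ 0.4152 -0.1995  0.1889] F [ 0.3513 -0.0705 -1.6605] open 0.0477
set t 55.92 pos [ 0.532  -0.3902  0.0195] F [-2.7881  1.4495  5.9594] open 0.0481
open t 56.39 pos [ 0.5325 -0.3905  0.0188] F [0.3335 0.6887 0.3029] open 0.0849
end t 59.53 pos [0.3508 0.0495 0.25  ] F [0.2657 0.2899 0.0734] open 0.0854
```

View pics/l6.png

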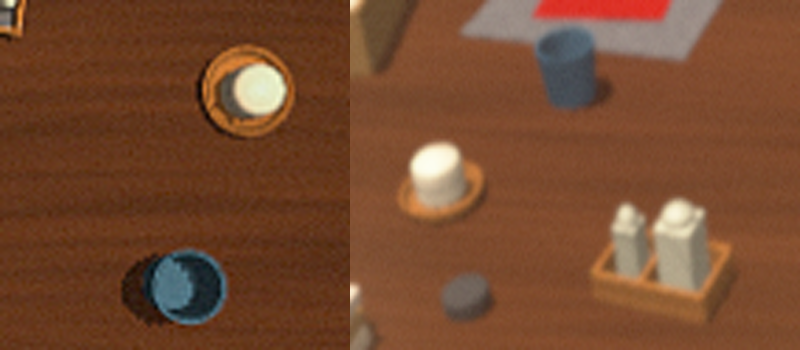

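View pics/f6.png

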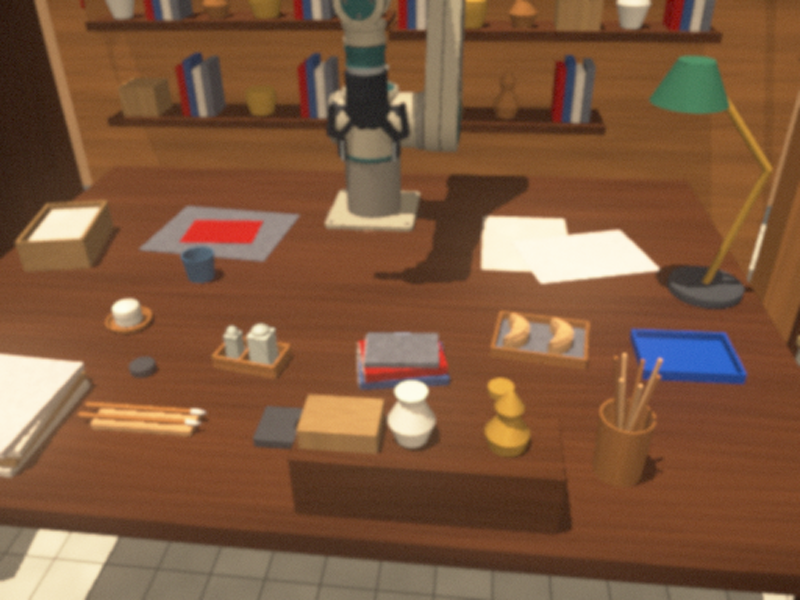

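```bash
python3 - <<'E'
from vis import *
a=cv2.imread("pics/top0.png");b=cv2.imread("pics/top_l6.png");s0=cv2.imread("pics/scene0.png");s=cv2.imread("pics/scene_l6.png")
w=cast("top",blob(b,(375,172,410,206),lambda p:p[...,0]>110),.038);print("pot",cen(w),cv2.minEnclosingCircle((w*1000).astype(np.float32)))
f=lambda p:p[...,0]-p[...,2]>15
print("cup",[cen(cast("top",blob(i,(360,228,392,256),f),.05)) for i in(a,b)],[cen(cast("scene",blob(i,(112,155,142,185),f),.05)) for i in(s0,s)])
print("seals",cast("top",[cen(blob(b,(296,150,314,176),lambda p:p[...,0]>125))],.07))
E
```

```text
pot [ 531.7426 -388.1869] ((531.7824096679688, -388.1268005371094), 24.298330307006836)
cup [array([ 349.8995, -311.4552]), array([ 349.9354, -311.359 ])] [array([ 368.2868, -309.3821]), array([ 349.2128, -313.4453])]
seals [[0.4777 0.0666]]
```

```bash
python3 - <<'E'
from rob import *
arm.sign_off(); st("done")
E
```

```text
the job is handed in; nothing more can be done
the job is handed in; nothing more can be done
```

I handed the job in at about 60 s of the 128 s allowed. I did the steps in the order asked: large seal into the wide bay, small seal into the narrow bay, both half-moon blocks into the tray, then the pot into the saucer. I lowered each thing gently to the floor before letting go, and the wrist force never read above about 7 N.

**Final pictures:**
- Both seals stand upright in their own bays.
- The blocks lie flat and side by side on the tray floor, parallel to its walls.
- The pot measures within 2 mm of the saucer's centre.
- The gripper is open and clear of everything.

**Checks that disagreed or failed:**
- **Camera offset:** the two cameras differed by about 3 mm in y, so I used values in between. At the first grasp the fingertips agreed with the arm's own position to about 2 mm.
- **Teacup:** the top view shows it moved about 0.1 mm, so it stayed put. The same mask in the scene view differed by 19 mm between pictures. I took that as a faulty colour mask, because the cup sits at the same pixel in both pictures.
- **Seals:** the last numeric check on the seals gave a meaningless position, so I judged them from the pictures only.

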